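# Push a tube rack home on a shaker and snap its toggle clamp shut

### The arm

A 6-joint arm with a two-finger parallel gripper is mounted at the origin on the work surface. World frame = base frame: x ahead of the robot, y to its left, z up, the work surface at z = 0. Lengths are in m, angles in rad, forces in N, time in s.
With the tool pointing down it reaches from about 0.275 to 0.85 m from the base axis. Payload 19 kg.
Tool frame: the origin (TCP) lies on the centre line of the jaws, within the pads' length; the fingertips stand env.finger_overhang ahead of it and the grasp point (between the pads) lies 2 mm behind it (env.finger_overhang is the distance from the TCP to the fingertips, in m); z points along the fingers, y is the direction in which the jaws open and shut (so a half turn about z gives the same grasp; the last joint's range is limited). The gripper opens to 85 mm and grips with 20 to 120 N. Pads are 22 mm wide; open, the fingers measure 114 mm over their backs; the gripper's body (76 mm by 85 mm) begins 54 mm behind the grasp point. The pads swing forward as they close: fully open they stand 13 mm farther back than shut.
Start: joints at [-1.404, 0.15, 1.437, -0, 1.554, -0.134], TCP at [0.17, -0.549, 0.248] pointing down, gripper open.
Joint ranges: [-2.8, 2.8], [-0.68, 2.1], [0.12, 2.68], [-1.39, 4.53], [0.16, 2.79], [-2.81, 2.81]. Speed limits (rad/s): [1.89, 1.89, 2.22, 3.01, 3.01, 3.01].

### API

Orientations are given as a rotation vector (axis times angle).
In Python, from plant import env, snapshot gives the robot as it stands. Calls block until the motion is done:
- env.move_pose(position, orientation): joint-space move of the TCP to a pose.
- env.move_l(position, rate=0.15, rot=None, contact_N=None): straight line of the TCP; rot=None keeps the orientation; rate is the mean speed in m/s. With contact_N (N) it stops when the force on the tool has changed by that much, and returns True; else False.
- env.move_joints(angles): joint-space move.
- env.grip(opening, newtons=None): finger opening in m; newtons is the grip in N (None keeps the last); returns when the fingers have stopped.
- env.wait(seconds).
- env.solve_ik(position, orientation): joint angles nearest the present ones, or None.
- snapshot(name): name is "side" or "top" or "wrist"; returns a dict with "color" (384x512x3 uint8, red, green, blue), "intrinsics" (3x3 intrinsics, pixels), "rvec" (rotation vector, rad) and "tvec" (3), from world to camera coordinates, as OpenCV has them; the wrist camera has in their place "tool_from_camera" (4x4, takes a point from camera to tool coordinates, whose origin is the TCP and whose axes are the flange's). Camera axes: x right, y down, z forward; pixel columns grow to the right and rows downward; lengths in m; the calibration is good to about 2 mm. A picture is of the moment at which its call begins: read the wrist's pose just before it. There is no depth.
A pose or a line that the arm cannot do raises env.PlanningError and nothing moves.
- env.job_done(): hands the job in, once; it reports no verdict.
Readings, each from a call of its own:
- env.current_time_s(): time.
- env.current_qpos(): joint angles.
- env.current_qd(): joint speeds.
- env.current_joint_torque(): joint torques, N m.
- env.current_ee_pos(): TCP position.
- env.current_eef_rot(): TCP orientation.
- env.current_wrist_force(): force on the tool from outside, world axes, zero at the start.
- env.current_torque(): the same for the moment, N m.
- env.current_finger_gap(): finger opening in m.
Only numpy, scipy, OpenCV 4.12 (cv2) and the standard library are available. Lean on these libraries where they do the work, as an engineer would, in place of code of your own. Each camera call takes 0.05 s, during which the arm holds its last target.

### The job

Push the tube rack along its channel on the shaker until it is fully home against the back stop, then push the toggle clamp's raised handle over, outwards and down, past its dead point until it snaps shut and its foot holds the rack. It is all pushing with the fingertips: do not lift or tip the rack, and leave the bottles and other things where they stand.

Things in the scene. Friction and masses are not known exactly. Their poses are not given: they have to be found in the camera images.
- shaker: Fixed low shaker. Origin on the bench under its centre; x to its far edge (the way the rack is pushed), y left, z up; turned up to 0.35 rad from the world. White platform 260 (x) by 320 (y) mm, top 70 mm above the origin. Channel along x between 2 steel rails (15 mm high, inner faces y = -92 and +32 mm). Clamp bracket left of it: x 5 to 55, y 65 to 121 mm, up to 60 mm above the platform.
- back_stop (a point): Middle of the near face of the steel back stop (135 mm wide, 40 mm high, 10 mm thick, across the far end of the channel). In the shaker frame at (90, -30, 90) mm. Axes as the shaker's.
- rack: Loose grey tube rack, six blue-capped tubes fixed in it, 0.3 to 0.65 kg, in the channel with 2 mm play each side. 100 (x) by 120 (y) mm, 60 high, caps to 93 mm, 16 mm behind the near face. Origin: centre of its underside; axes as the shaker's. Starts 25 to 50 mm short of the stop; home = origin at x = 40, y = -30 mm (shaker frame), far face on the stop. Sliding takes 2 to 10 N.
- rack_push (a point): Centre of the rack's flat upright near face, 38 mm above its underside (x = -50 mm in the rack frame): a good place to push. On the rack's left side is a lug for the clamp's foot: 30 mm along x, centred at x = -10 mm, out to y = 82 mm, its top 32 mm above the rack's underside.
- lever (a joint): Angle of the clamp's handle, rad: 0 = open (raised 65 degrees above level, leaning to the shaker's left, +y), grows as it is pushed outwards and down, 1.08 = shut on its stop (3 degrees above level). Over-centre: springs back to 0 from below the dead point at about 0.65, snaps to 1.08 by itself beyond it. At first takes about 5 N square to the handle, 85 mm from the pivot; less later.
- clamp_pivot (a point): Pivot of the handle, fixed on the shaker at (30, 105, 120) mm in its frame, that is 50 mm above the platform; the hinge runs along the shaker's x, so the handle swings in the shaker's y-z plane.
- handle_push (a point): Point on the centre line of the clamp's handle, 85 mm from the pivot, a good place to push. The handle is a round black rubber grip, 15 mm across, from 28 to 122 mm from the pivot; it moves with the lever.
- handle_end (a point): Rounded free end of the handle on its centre line, 122 mm from the pivot; moves with the lever.
- clamp_arm: Clamp's short steel hold-down arm with a rubber foot, geared to the handle: raised about 70 degrees when open; level, its foot pressing on the rack's lug, when shut with the rack home. Origin at its own pivot, (30, 80, 120) mm in the shaker frame; the foot comes down at x 30, y 42 mm.
- media: Bystander: amber bottle with blue cap, 72 mm across, 150 mm high, on the bench to the right. Origin under its centre.
- beaker: Bystander: empty glass beaker, 70 mm across, 90 mm high, on the bench to the left. Origin under its centre.
- filter: Bystander: yellow disc filter with a stub, 56 mm across, 30 mm high, on the bench to the right. Origin under its centre.
- serum_a: Bystander: loose serum bottle standing on the platform right of the channel; clear glass with metal cap, 42 mm across, 74 mm high. Origin under its centre.
- serum_b: Bystander: loose serum bottle standing on the platform right of the channel, nearer the robot; clear glass with metal cap, 42 mm across, 74 mm high. Origin under its centre.
- serum_c: Bystander: loose serum bottle standing on the platform's near left corner; clear glass with metal cap, 42 mm across, 74 mm high. Origin under its centre.

How it is judged:
By the outcome, as a careful person would: the job done as asked, in the order asked, and still so for the second after the job is handed in, with the robot touching nothing.
It also fails if it takes over 45 s, if anything falls off the work surface, if the arm or the gripper's body presses on something with over 40 N, if the wrist force passes 120 N, or if a joint passes its speed limit or range.

## Working session

There is one attempt and no reset: what is moved stays moved. The work goes in short steps, each a Python script; the robot and the scene stay as the last script left them, time stands still between calls to the robot, and variables do not carry over. Pictures are saved under pics/ and viewed, and the job is handed in when it is done.

```bash
mkdir -p pics; ls
python3 - <<'E'
from plant import env, snapshot
import cv2
print(env.current_time_s(), env.finger_overhang, env.current_ee_pos(), env.current_eef_rot(), env.current_finger_gap())
for n in ["side","top"]:
    s=snapshot(n); cv2.imwrite(f"pics/{n}0.png",s["color"][...,::-1]); print(n,s["intrinsics"],s["rvec"],s["tvec"])
    import pickle; pickle.dump(s,open(f"{n}0.pkl","wb"))
E
```

```text
pics
0.0 0.017 [ 0.1703177  -0.54893891  0.24769102] [-3.10490536e+00 -4.70553885e-01  1.69385770e-05] 0.08517240821532035
side [[428.42475338   0.         263.80364591]
 [  0.         428.42475338 190.45596482]
 [  0.           0.           1.        ]] [ 0.95931566 -2.47917439  1.08023887] [0.41056845 0.37200298 1.07263483]
top [[437.34488878   0.         253.13401338]
 [  0.         437.34488878 192.44006082]
 [  0.           0.           1.        ]] [ 2.15737947 -2.10022857  0.21042539] [-0.01171447  0.56377742  1.23863212]
```

View pics/side0.png

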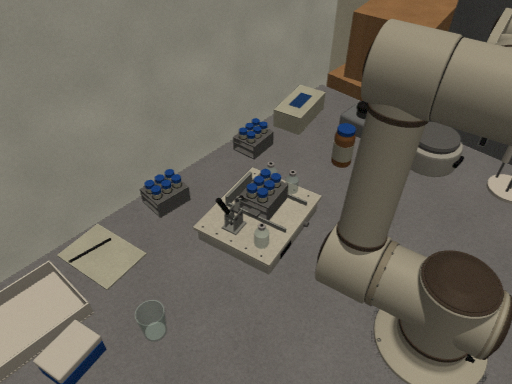

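View pics/top0.png

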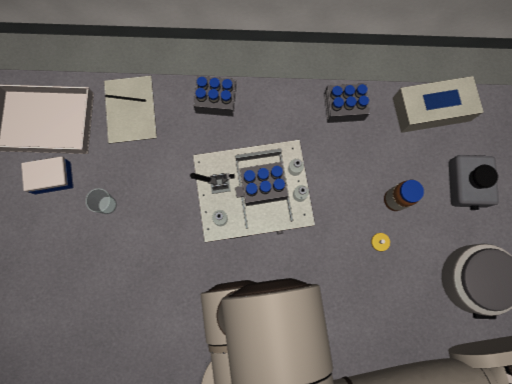

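The top view shows the shaker with corners at about (193,154), (299,142), (313,229) and (205,241). The rack is around (264,183), the handle tip is at (193,177), and the serum bottles are at (296,167), (301,193) and (220,217). Next I'll measure these precisely.

```bash
cat > h.py <<'E'
import numpy as np, cv2, pickle
def cam(s):
    R=cv2.Rodrigues(np.array(s["rvec"],float))[0]; t=np.array(s["tvec"],float).reshape(3); return np.array(s["intrinsics"]),R,t
def ray(s,px):
    K,R,t=cam(s); d=R.T@np.linalg.inv(K)@np.array([px[0],px[1],1.]); return -R.T@t,d/np.linalg.norm(d)
def onz(s,px,z):
    o,d=ray(s,px); return o+d*(z-o[2])/d[2]
def tri(obs):
    A=np.zeros((3,3));b=np.zeros(3)
    for s,p in obs:
        o,d=ray(s,p);P=np.eye(3)-np.outer(d,d);A+=P;b+=P@o
    x=np.linalg.solve(A,b); return x,[np.linalg.norm((np.eye(3)-np.outer(d,d))@(x-o)) for o,d in [ray(s,p) for s,p in obs]]
def proj(s,X):
    K,R,t=cam(s); p=(R@np.atleast_2d(X).T).T+t; p=p@K.T; return p[:,:2]/p[:,2:]
E
python3 - <<'E'
from h import *
s=pickle.load(open("top0.pkl","rb")); c=s["color"]
hsv=cv2.cvtColor(c,cv2.COLOR_RGB2HSV)
print(c[150,215],c[235,240],c[250,250],hsv[183,264])
m=((c.min(2)>120)).astype(np.uint8)*255; m[:130]=0;m[260:]=0;m[:,:170]=0;m[:,330:]=0
m=cv2.morphologyEx(m,cv2.MORPH_CLOSE,np.ones((5,5)))
cs=cv2.findContours(m,cv2.RETR_EXTERNAL,cv2.CHAIN_APPROX_NONE)[0]; k=max(cs,key=cv2.contourArea)
k=cv2.convexHull(k)
r=cv2.minAreaRect(k); print(r)
w=np.array([onz(s,p[0],0.07)[:2] for p in k],np.float32); rw=cv2.minAreaRect(w); print(rw, cv2.boxPoints(rw))
for n,box in [("top",(180,130,330,255)),("side",(180,140,340,280))]:
    ss=pickle.load(open(f"{n}0.pkl","rb"));x0,y0,x1,y1=box
    cv2.imwrite(f"pics/{n}0c.png",cv2.resize(ss["color"][y0:y1,x0:x1,::-1],None,fx=5 if n=="top" else 4,fy=5 if n=="top" else 4,interpolation=cv2.INTER_CUBIC)[:600])
E
```

```text
[106 101 103] [190 187 174] [109 105 106] [110 193 140]
((252.62680053710938, 189.9046173095703), (87.60022735595703, 111.69244384765625), 81.34745788574219)
((0.5700960755348206, 0.005401924252510071), (0.25918126106262207, 0.3213407099246979), 10.245893478393555) [[ 0.41399303  0.14045946]
 [ 0.4711509  -0.17575698]
 [ 0.72619915 -0.12965561]
 [ 0.6690413   0.18656082]]
```

Run:
```python
from h import *
# side view of caps etc
for n in ["top","side"]:
    s=pickle.load(open(f"{n}0.pkl","rb"));c=s["color"];h=cv2.cvtColor(c,cv2.COLOR_RGB2HSV)
    m=cv2.inRange(h,(105,140,60),(125,255,255))
    N,l,st,ce=cv2.connectedComponentsWithStats(m)
    for i in range(1,N):
        if st[i,4]>15: print(n,st[i],ce[i].round(1))
```

```text
top [197  77  10   9  76] [201.4  81.2]
top [208  78  12  21 159] [213.4  88.1]
top [221  79  11  21 163] [226.   89.2]
top [345  85  10  10  80] [349.4  89.6]
top [357  84  10  10  75] [361.6  88.9]
top [196  87  10  11  82] [200.2  92.3]
top [332  86  12  21 164] [337.5  96.2]
top [424  90  37  19 492] [441.7  99.3]
top [358  95  11  10  79] [363.2 100. ]
top [346  96  11  10  82] [350.7 100.9]
top [271 166  11  11  97] [276.4 171. ]
top [258 168  11  11  98] [262.8 173.2]
top [244 170  11  12 101] [249.  175.4]
top [274 178  11  12  99] [278.7 183.8]
top [260 181  11  11 100] [265.  186.1]
top [401 180  23  22 397] [411.7 190.6]
top [246 183  11  11 101] [251.1 188.1]
side [290  93  21  15 149] [300.1  99.8]
side [240 118  27  21 255] [253.  127.7]
side [338 123  18  14 171] [346.5 129. ]
side [165 169  16  14 117] [172.7 175.5]
side [247 169  34  29 432] [263.7 182.6]
side [155 175  16  14 119] [162.7 181. ]
side [145 180  16  15 128] [152.5 186.6]
side [ 62 341  42  43 166] [ 82.6 364.5]
```

```bash
cat >> h.py <<'E'
C=np.array([0.5701,0.0054]); YAW=np.deg2rad(10.246)
Rz=np.array([[np.cos(YAW),-np.sin(YAW),0],[np.sin(YAW),np.cos(YAW),0],[0,0,1]])
def W(p): return Rz@np.array(p,float)+np.array([C[0],C[1],0])
def S(w): return Rz.T@(np.array(w)-np.array([C[0],C[1],0]))
E
python3 - <<'E'
from h import *
s=pickle.load(open("top0.pkl","rb")); s2=pickle.load(open("side0.pkl","rb"))
P=[(276.4,171),(262.8,173.2),(249,175.4),(278.7,183.8),(265,186.1),(251.1,188.1)]
q=np.array([S(onz(s,p,0.161)) for p in P]); print(q.round(4), q.mean(0))
for n,z in [("serum_a",(296,165)),("b",(301,191)),("c",(220,216))]: print(n,S(onz(s,z,0.142)).round(3))
# predicted handle
a=np.deg2rad(65)
for nm,r in [("piv",0),("push",.085),("end",.122)]:
    p=W([.03,.105+r*np.cos(a),.12+r*np.sin(a)]); print(nm,p.round(3),proj(s,p).round(1),proj(s2,p).round(1))
for n,ss,x0,y0,f in [("top",s,180,130,5),("side",s2,180,140,4)]:
    im=cv2.imread(f"pics/{n}0c.png")
    for p in [W([.09,-.03,.09])]+[W([.03,.105+r*np.cos(a),.12+r*np.sin(a)]) for r in(0,.085,.122)]+[W([x*.13,y*.16,.07]) for x in(-1,1) for y in (-1,1)]:
        u=(proj(ss,p)[0]-[x0,y0]+.5)*f; cv2.circle(im,tuple(int(v) for v in u),3,(0,0,255),1)
    cv2.imwrite(f"pics/{n}0d.png",im)
E
```

```text
[[ 0.0229 -0.0681  0.161 ]
 [ 0.0224 -0.0304  0.161 ]
 [ 0.0219  0.0076  0.161 ]
 [-0.0132 -0.0685  0.161 ]
 [-0.0139 -0.0307  0.161 ]
 [-0.0137  0.0073  0.161 ]] [ 0.00438357 -0.03045364  0.161     ]
serum_a [ 0.036 -0.127  0.142]
b [-0.039 -0.128  0.142]
c [-0.074  0.102  0.142]
piv [0.581 0.114 0.12 ] [[214.2 180.9]] [[229.7 215.8]]
push [0.575 0.149 0.197] [[198.5 176.8]] [[220.7 204. ]]
end [0.572 0.165 0.231] [[191.  174.8]] [[216.4 198.4]]
```

View pics/top0d.png

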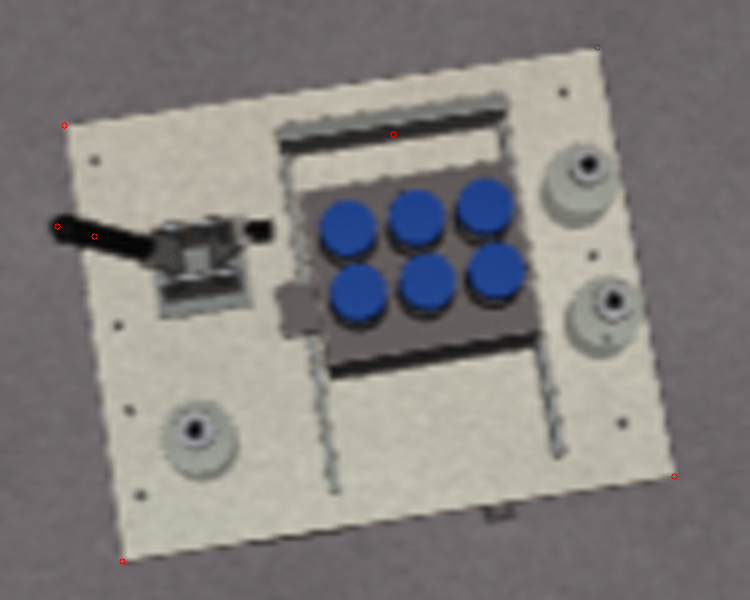

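View pics/side0d.png

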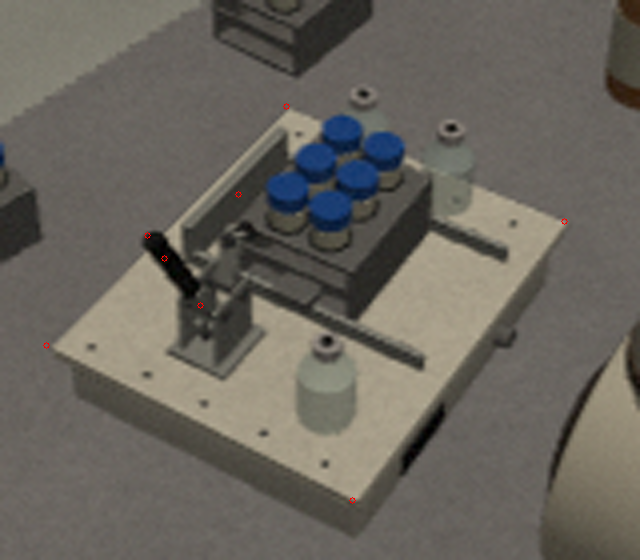

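Everything agrees: the platform measures 259 x 321 mm, the projected handle and stop points land on the picture, and the rack is at about x 5 mm and y -30 mm. Next I plan the poses and check IK.

```bash
cat >> h.py <<'E'
from scipy.spatial.transform import Rotation as Rn
def rot(z,y):  # tool z,y in shaker axes -> rotvec world
    z=np.array(z,float);z/=np.linalg.norm(z);y=np.array(y,float);x=np.cross(y,z)
    return Rn.from_matrix(Rz@np.column_stack([x,y,z])).as_rotvec(), Rz@z
def tcp(tip,zw,oh): return W(tip)-zw*oh
t=np.deg2rad(20)
RK={s:rot([np.sin(t),0,-np.cos(t)],[0,s,0]) for s in(1,-1)}
TL=np.deg2rad(30)
LV={s:rot([0,np.sin(TL),-np.cos(TL)],[s,0,0]) for s in(1,-1)}
def lev(l,gap=0,r=.085):
    a=np.deg2rad(65)-l; pd=np.array([0,np.sin(a),-np.cos(a)])
    d=.0075+.011*abs(np.sin(a-TL))+gap
    return np.array([.03,.105+r*np.cos(a),.12+r*np.sin(a)])-d*pd
E
python3 - <<'E'
from h import *
from plant import env
for s in(1,-1):
    for tip in ([-.10,-.03,.22],[-.1,-.03,.105],[-.01,-.03,.105]):
        print("rk",s,np.round(env.solve_ik(tcp(tip,RK[s][1],.017),RK[s][0]),2) if env.solve_ik(tcp(tip,RK[s][1],.017),RK[s][0]) is not None else None)
    for l,g in((0,.03),(0,0),(.4,0),(.85,0)):
        q=env.solve_ik(tcp(lev(l,g),LV[s][1],.017),LV[s][0]); print("lv",s,l,lev(l,g).round(3),None if q is None else np.round(q,2))
E
```

```text
rk 1 [-0.37 -0.27  1.9   0.19  1.22 -2.16]
rk 1 [-0.37 -0.18  2.07  0.22  0.97 -2.22]
rk 1 [-0.27  0.01  1.9   0.19  0.93 -2.11]
lv 1 0 [0.03  0.101 0.216] [-0.2   0.25  1.43  0.48  1.66 -0.39]
lv 1 0 [0.03  0.128 0.203] [-0.16  0.25  1.47  0.49  1.61 -0.37]
lv 1 0.4 [0.03  0.162 0.184] [-0.11  0.25  1.51  0.5   1.55 -0.34]
lv 1 0.85 [0.03  0.184 0.154] [-0.07  0.26  1.55  0.51  1.48 -0.34]
rk -1 [-0.37 -0.27  1.9   0.19  1.22  0.98]
rk -1 [-0.37 -0.18  2.07  0.22  0.97  0.92]
rk -1 [-0.27  0.01  1.9   0.19  0.93  1.04]
lv -1 0 [0.03  0.101 0.216] [-0.2   0.25  1.43  0.48  1.66  2.75]
lv -1 0 [0.03  0.128 0.203] [-0.16  0.25  1.47  0.49  1.61  2.77]
lv -1 0.4 [0.03  0.162 0.184] [-0.11  0.25  1.51  0.5   1.55  2.8 ]
lv -1 0.85 [0.03  0.184 0.154] [-0.07  0.26  1.55  0.51  1.48  2.8 ]
```

Run:
```python
from h import *
from plant import env,snapshot
env.grip(0.0,40)
R,z=RK[-1]
env.move_pose(tcp([-.10,-.03,.25],z,.017),R)
env.move_l(tcp([-.085,-.03,.105],z,.017),rate=.15)
print(env.current_time_s(),env.current_ee_pos(),env.current_finger_gap(),env.current_wrist_force())
for n in ("side","top"):
    s=snapshot(n); im=s["color"][...,::-1]; x0,y0,x1,y1=(180,130,330,255) if n=="top" else (180,130,340,280)
    cv2.imwrite(f"pics/{n}1.png",cv2.resize(im[y0:y1,x0:x1],None,fx=4,fy=4,interpolation=cv2.INTER_CUBIC))
```

```text
4.1083 [ 0.48641918 -0.04044949  0.12177108] -0.00014378182443317526 [-0.52081442  0.12030099  0.06049208]
```

View pics/side1.png

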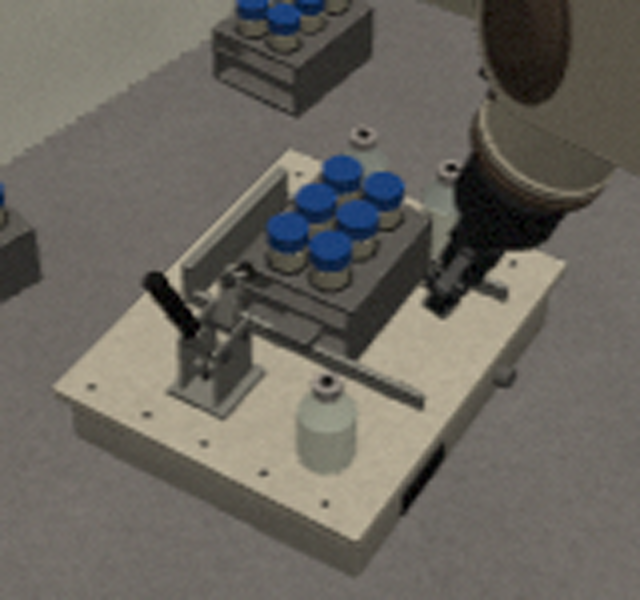

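View pics/top1.png

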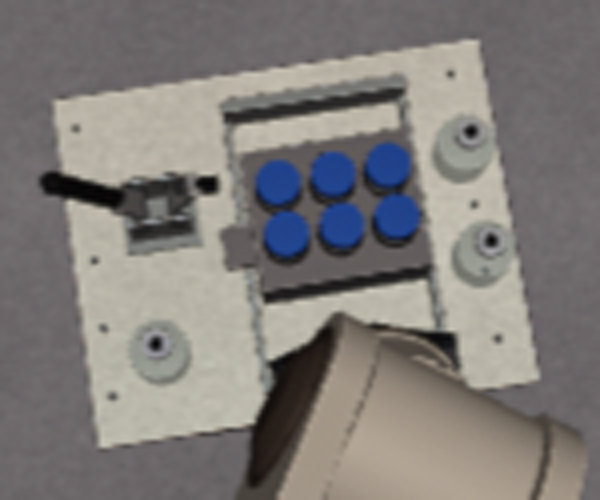

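The fingertips stand in the channel before the near face, at about (440,295) in the side crop, and the bottles are clear. I push now.

Run:
```python
from h import *
from plant import env,snapshot
R,z=RK[-1]
def rep(m):
    e=env.current_ee_pos(); print(m,round(env.current_time_s(),2),"tip",S(np.array(e)+z*.017).round(4),"F",(Rz.T@np.array(env.current_wrist_force())).round(1))
x=-.085
print(env.move_l(tcp([-.04,-.03,.105],z,.017),rate=.04,contact_N=1.5)); rep("touch")
hit=env.move_l(tcp([.005,-.03,.105],z,.017),rate=.025,contact_N=22); print(hit); rep("stop")
for n in ("side","top"):
    s=snapshot(n); pickle.dump(s,open(n+"2.pkl","wb")); im=s["color"][...,::-1]; x0,y0,x1,y1=(180,130,330,255) if n=="top" else (180,130,340,280)
    cv2.imwrite(f"pics/{n}2.png",cv2.resize(im[y0:y1,x0:x1],None,fx=4,fy=4,interpolation=cv2.INTER_CUBIC))
```

```text
True
touch 4.96 tip [-0.0552 -0.0299  0.1046] F [-0.6  0.9  0.3]
True
stop 6.41 tip [-0.0204 -0.0298  0.1039] F [-8.9 -1.1  5.8]
```

View pics/side2.png

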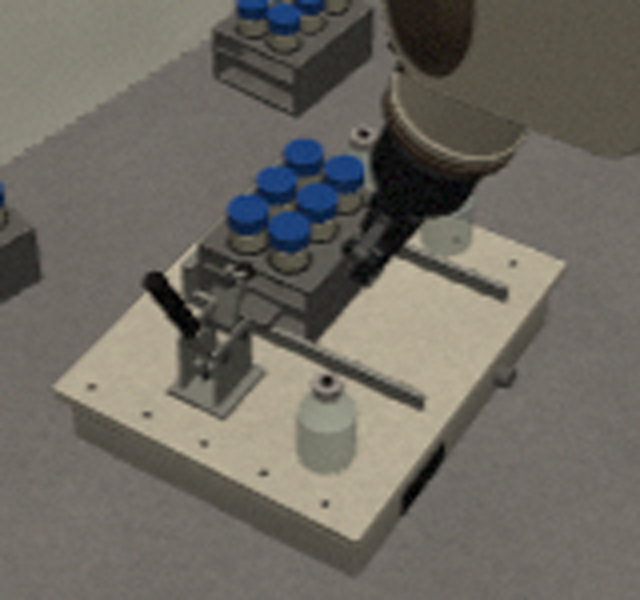

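View pics/top2.png

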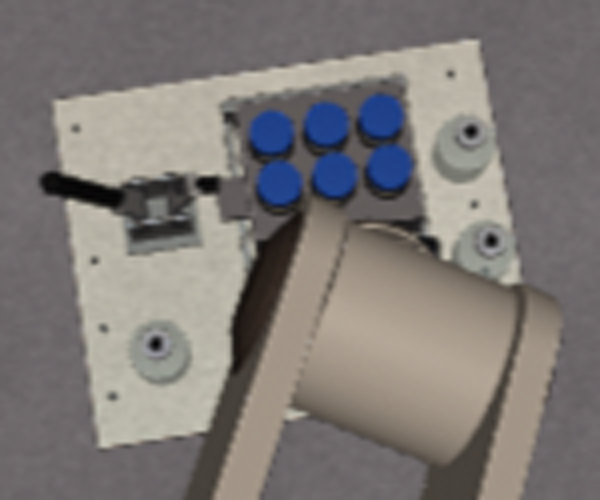

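```bash
cat >> h.py <<'E'
def caps(s):
    h=cv2.cvtColor(s["color"],cv2.COLOR_RGB2HSV); m=cv2.inRange(h,(105,140,60),(125,255,255)); m[:, :225]=0;m[:,300:]=0;m[:145]=0;m[210:]=0
    N,l,st,ce=cv2.connectedComponentsWithStats(m)
    return np.array([np.r_[S(onz(s,ce[i],.161))[:2],st[i,4]] for i in range(1,N) if st[i,4]>15]).round(4)
E
python3 - <<'E'
from h import *
print(caps(pickle.load(open("top0.pkl","rb")))); print(caps(pickle.load(open("top2.pkl","rb"))))
E
```

```text
[[ 2.28e-02 -6.80e-02  9.70e+01]
 [ 2.23e-02 -3.04e-02  9.80e+01]
 [ 2.19e-02  7.50e-03  1.01e+02]
 [-1.31e-02 -6.86e-02  9.90e+01]
 [-1.39e-02 -3.06e-02  1.00e+02]
 [-1.38e-02  7.30e-03  1.01e+02]]
[[ 5.74e-02 -6.91e-02  9.50e+01]
 [ 5.74e-02 -3.12e-02  9.60e+01]
 [ 5.73e-02  6.40e-03  9.50e+01]
 [ 2.16e-02 -6.92e-02  1.00e+02]
 [ 2.13e-02 -3.11e-02  1.02e+02]
 [ 2.17e-02  6.80e-03  9.70e+01]]
```

The caps moved 35.0 mm, and the contact face is at about -10 mm, which is home. I press once more to confirm the rack is solid on the stop, back off, and approach the handle.

Run:
```python
from h import *
from plant import env,snapshot
R,z=RK[-1]
def rep(m,z=z):
    e=env.current_ee_pos(); print(m,round(env.current_time_s(),2),"tip",S(np.array(e)+z*.017).round(4),"F",(Rz.T@np.array(env.current_wrist_force())).round(1))
print(env.move_l(tcp([-.008,-.03,.105],z,.017),rate=.02,contact_N=15)); rep("press")
env.move_l(tcp([-.09,-.03,.105],z,.017),rate=.12); rep("off")
env.move_l(tcp([-.10,-.03,.27],z,.017),rate=.2)
R,z=LV[1]
env.move_pose(tcp(lev(0,.03)+[0,-.02,.07],z,.017),R)
env.move_l(tcp(lev(0,.02),z,.017),rate=.12); rep("near",z)
for n in ("side","top"):
    s=snapshot(n); pickle.dump(s,open(n+"3.pkl","wb")); im=s["color"][...,::-1]; x0,y0,x1,y1=(180,130,330,255) if n=="top" else (180,130,340,280)
    cv2.imwrite(f"pics/{n}3.png",cv2.resize(im[y0:y1,x0:x1],None,fx=4,fy=4,interpolation=cv2.INTER_CUBIC))
print(caps(s))
```

```text
True
press 6.76 tip [-0.0205 -0.0298  0.1035] F [-5.9 -0.7  4.3]
off 7.48 tip [-0.0894 -0.0302  0.1053] F [ 0.7 -0.6  0.6]
near 10.55 tip [0.0302 0.1101 0.2121] F [-0.4 -0.3  0.1]
[[ 5.04e-02 -6.98e-02  4.30e+01]
 [ 2.32e-02 -6.45e-02  6.00e+01]
 [ 2.15e-02 -3.11e-02  1.01e+02]]
```

View pics/side3.png

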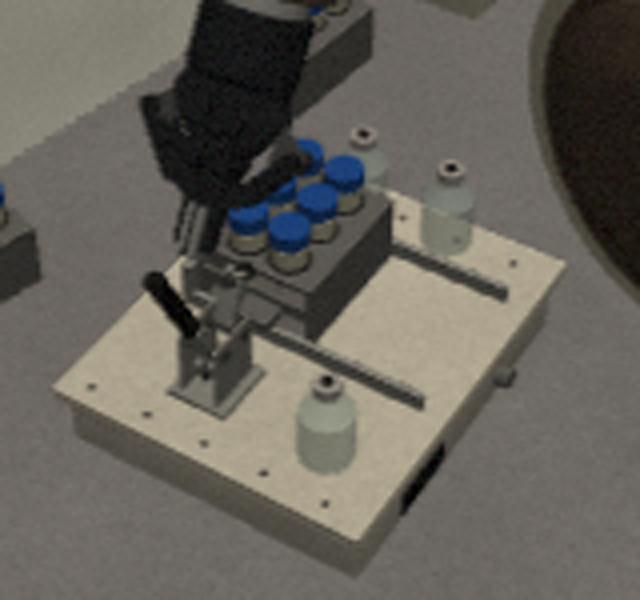

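View pics/top3.png

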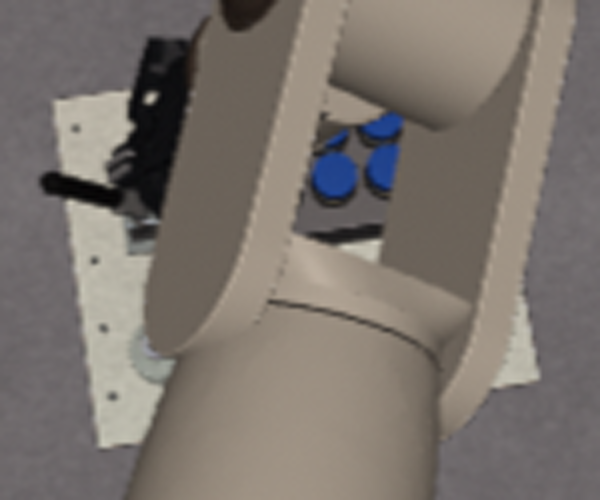

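Run:
```python
from h import *
from plant import env
z=LV[1][1]; e=np.array(env.current_ee_pos()); tip=e+z*.017
for n,o in (("side",(180,130)),("top",(180,130))):
    s=pickle.load(open(n+"3.pkl","rb")); im=cv2.imread(f"pics/{n}3.png")
    for p,c in [(tip,(0,0,255)),(tip+Rz@[.0145,0,0],(0,255,255)),(tip-Rz@[.0145,0,0],(0,255,255)),(e-z*.05,(255,0,255))]+[(W([.03,.105+r*.4226,.12+r*.906]),(0,255,0)) for r in (.028,.085,.122)]:
        u=(proj(s,p)[0]-o+.5)*4; cv2.circle(im,tuple(int(v) for v in u),3,c,-1)
    cv2.imwrite(f"pics/{n}3d.png",cv2.resize(im[100:400,50:350],None,fx=2,fy=2))
```

```text
(no output)
```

View pics/side3d.png

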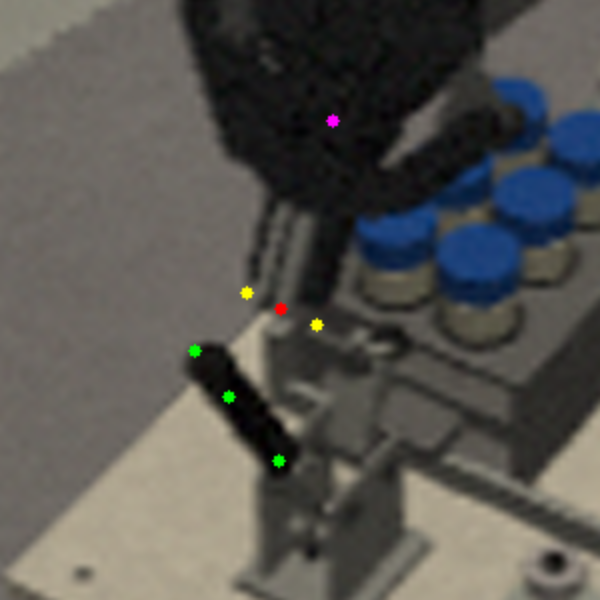

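View pics/top3d.png

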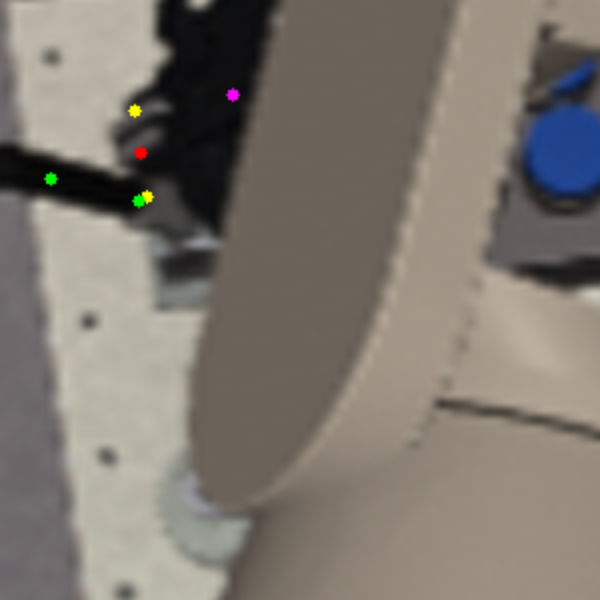

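The projected tip and the handle line up in both views to about 2 mm. I push the handle along its arc.

Run:
```python
from h import *
from plant import env,snapshot
R,z=LV[1]
def rep(m):
    e=env.current_ee_pos(); print(m,round(env.current_time_s(),2),"tip",S(np.array(e)+z*.017).round(4),"F",(Rz.T@np.array(env.current_wrist_force())).round(1))
for l in (0,.12,.25,.38,.5,.6,.7,.78):
    h=env.move_l(tcp(lev(l)+[-.002,0,0],z,.017),rate=.06,contact_N=50); rep((l,h))
    if h: break
for n in ("side","top"):
    s=snapshot(n); pickle.dump(s,open(n+"4.pkl","wb")); im=s["color"][...,::-1]; x0,y0,x1,y1=(180,130,330,255) if n=="top" else (180,130,340,280)
    cv2.imwrite(f"pics/{n}4.png",cv2.resize(im[y0:y1,x0:x1],None,fx=4,fy=4,interpolation=cv2.INTER_CUBIC))
```

```text
(0, False) 11.13 tip [0.0279 0.1288 0.2029] F [0.6 0.6 0.2]
(0.12, False) 11.47 tip [0.028  0.1388 0.1988] F [-0.2 -5.2 -1. ]
(0.25, False) 11.83 tip [0.0281 0.1498 0.1931] F [ 1.4 -4.9  0.3]
(0.38, False) 12.19 tip [0.028  0.1599 0.1857] F [-0.3 -3.3  0. ]
(0.5, False) 12.53 tip [0.0279 0.1684 0.1774] F [ 0.1 -1.2  1. ]
(0.6, False) 12.84 tip [0.0278 0.1746 0.1695] F [-0.8 -0.4  0.2]
(0.7, False) 13.12 tip [0.0278 0.1788 0.1631] F [ 0.7  0.4 -0.2]
(0.78, False) 13.37 tip [0.0278 0.1817 0.1579] F [ 0.5  0.4 -0.5]
```

View pics/side4.png

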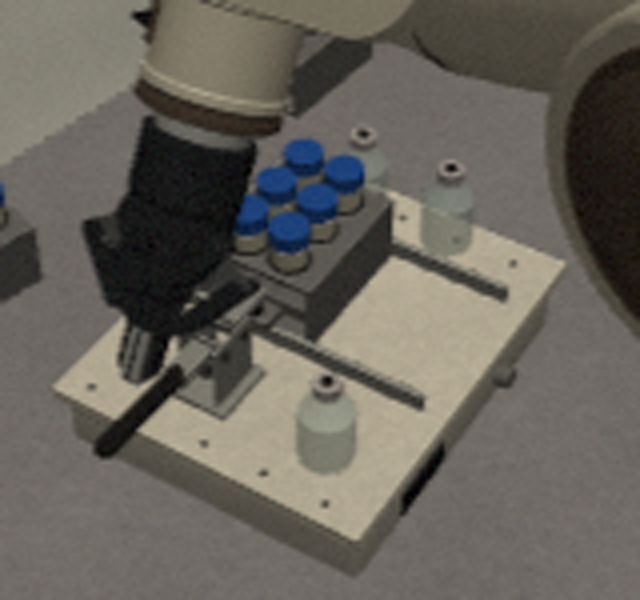

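The handle now lies down, from about (180,375) to (105,445), so it has snapped shut ahead of the finger. I retreat up and away, then check.

Run:
```python
from h import *
from plant import env,snapshot
R,z=LV[1]
e=np.array(env.current_ee_pos())
env.move_l(e-z*.15,rate=.15)
env.move_joints([-1.2,0.0,1.437,0,1.554,-.134])
print(env.current_time_s(),env.current_ee_pos(),env.current_wrist_force())
a=np.deg2rad(3)
for n in ("side","top"):
    s=snapshot(n); pickle.dump(s,open(n+"5.pkl","wb")); im=s["color"][...,::-1]; x0,y0=(180,130)
    x1,y1=(330,255) if n=="top" else (340,280)
    im=cv2.resize(im[y0:y1,x0:x1],None,fx=4,fy=4,interpolation=cv2.INTER_CUBIC)
    for p in [W([.03,.105+r*np.cos(a),.12+r*np.sin(a)]) for r in (.028,.085,.122)]:
        u=(proj(s,p)[0]-[x0,y0]+.5)*4; cv2.circle(im,tuple(int(v) for v in u),2,(0,255,0),-1)
    cv2.imwrite(f"pics/{n}5.png",im)
print(caps(s))
for n,zz in [("a",(296,165)),("b",(301,191)),("c",(220,216))]: pass
s0=pickle.load(open("top0.pkl","rb"))
d=cv2.absdiff(s["color"],s0["color"]).max(2); d=cv2.medianBlur(d,5)>35
N,l,st,ce=cv2.connectedComponentsWithStats(d.astype(np.uint8)); print([x.tolist() for x in st[1:] if x[4]>10])
```

```text
16.9917 [ 0.27159296 -0.48477761  0.3328193 ] [ 0.69931956 -0.28462025 -0.43072575]
[[ 5.74e-02 -6.91e-02  9.50e+01]
 [ 5.74e-02 -3.12e-02  9.60e+01]
 [ 5.73e-02  6.40e-03  9.50e+01]
 [ 2.14e-02 -6.92e-02  9.90e+01]
 [ 2.16e-02 -3.11e-02  1.00e+02]
 [ 2.17e-02  6.90e-03  9.90e+01]]
[[239, 152, 42, 18, 506], [171, 173, 44, 17, 354], [225, 174, 62, 32, 1069], [144, 278, 368, 106, 20104], [216, 303, 11, 33, 214], [225, 342, 11, 42, 151]]
```

View pics/side5.png

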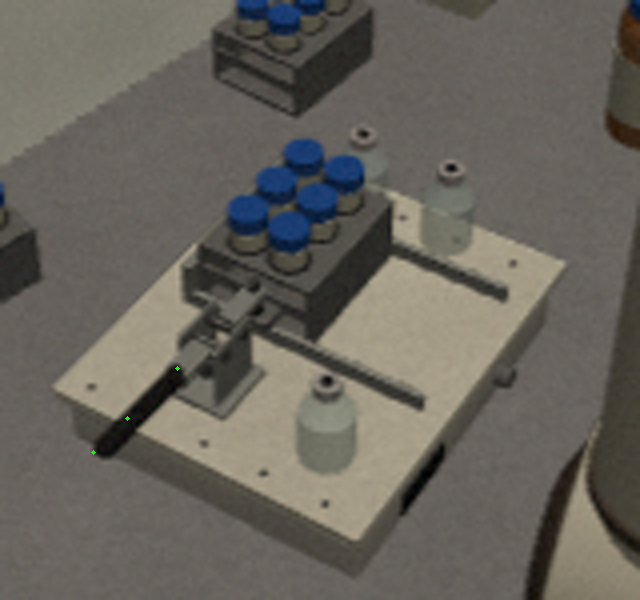

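View pics/top5.png

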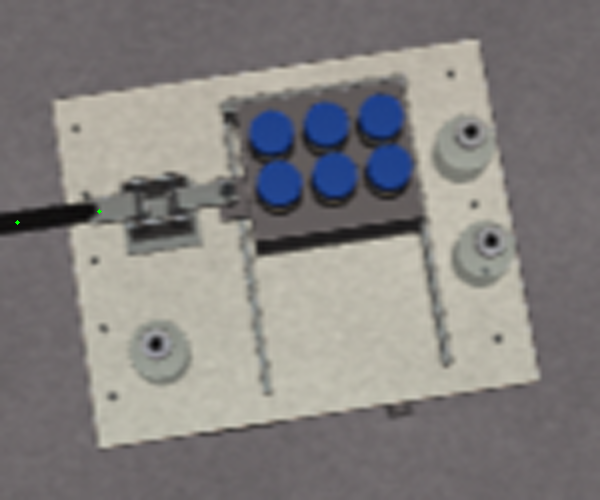

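The handle lies on the predicted shut line, the foot is on the lug, and the rack is home. In the top view nothing else on the bench has changed apart from the robot.

```bash
python3 -c "
from plant import env
env.job_done(); print(env.current_time_s())"
```

```text
the job is handed in; nothing more can be done
the job is handed in; nothing more can be done
```

The rack is home against the back stop and the toggle clamp has snapped shut on it. I handed the job in at about 17 s, with the arm well clear.

- **Rack:** I pushed it with closed fingertips at the centre of its near face. It slid 35 mm until the force rose sharply. A second press did not move it further, and the finger's contact face stood at x ≈ -10 mm, which is the home position.
- **Clamp:** I then pushed the handle along its arc, at about 5 N to start. The push force fell to zero near the dead point, and the handle snapped shut ahead of the fingertip.
- **Last pictures:** The handle lies on the line expected for shut, within about 2 mm. The arm is level with its foot on the lug. The rack's caps did not shift while the clamp closed.
- **Other things:** The top view shows no change at the bottles, beaker or filter between the first and last pictures.

No check failed. I judged the clamp's hold on the rack from the pictures only and did not test it by force.

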